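Swing the stain tray round to the slab and lock it with its spring pin

ROBOT

A 7-joint arm with a two-finger parallel gripper is mounted at the origin on the work surface. World frame = base frame: x ahead of the robot, y to its left, z up, the work surface at z = 0. Lengths are in m, angles in rad, forces in N, time in s.
With the tool pointing down it reaches from about 0.4 to 0.85 m from the base axis. Payload 4.5 kg.
Tool frame: the origin (TCP) lies on the centre line of the jaws, within the pads' length; the fingertips stand 22 mm ahead of it and the grasp point (between the pads) lies 3 mm ahead of it; x points along the fingers, z is the direction in which the jaws open and shut, and the axes are right-handed (so a half turn about x gives the same grasp; the last joint's range is limited). The gripper opens to 88 mm and grips with 3 to 60 N. Pads are 18 mm wide; open, the fingers measure 123 mm over their backs; the gripper's body (75 mm by 187 mm) begins 45 mm behind the grasp point.
Start: joints at [0.034, 0.689, -0.195, 1.565, 0.157, 0.902, -0.215], TCP at [0.625, 0, 0.261] pointing down, gripper open.
Joint ranges: [-3.01, 3.01], [-0.46, 2.08], [-1.47, 1.51], [0.13, 2.56], [-1, 4.14], [0.04, 2.09], [-2.66, 2.66]. Speed limits (rad/s): [2.57, 2.57, 3.14, 3.14, 3.14, 3.14, 3.14].

INTERFACE

Orientations are given as a rotation vector (axis times angle).
In Python, from station import * gives the robot as it stands.
- The arm moves only by the tool drive_tool, never from a script. Its argument "increments" is a list that holds one entry, the list of rows, each a list of 7 numbers: the turn, a rotation vector about the tool's x, y, z normalised to -1 to 1, where 1 is pi rad, then the shift along the tool's x, y, z normalised to -1 to 1, where 1 is 0.25 m, then the opening, from 0 (shut) to 1 (fully open). A call has 1 to 5 rows; each row is the pose to reach, as a shift and turn from the pose commanded when the call began, along the tool's axes at that moment, turning the shorter way round; what a row does not reach only later rows make up. A row lasts 1/8 s, in which the tool goes at most 62.5 mm and 10.7 degrees, less where a joint would pass 70% of its speed; a pose out of reach is approached as far as the arm can. A call with a number of a shift or a turn outside -1 to 1 is refused whole. A call with a gripper value outside its range is refused whole. The fingers move at their own pace and stop on an object; the grip force is fixed at half the most. Time passes only in rows, so rows that repeat a pose let the fingers close. It gives the time, the measured TCP pose, the force and the opening at its end, in the units of the state.
- sense(): the state, without advancing time (a new reading comes with each control period).
- read_camera(name): name is "scene" or "side" or "wrist"; returns the picture (384x512x3 uint8, red, green, blue); there is no depth.
- get_calibration(name): a dict with "fx", "fy", "cx", "cy" (pixels), "distortion" ([k1, k2, p1, p2, k3] as OpenCV has them; the pictures are not rectified), "R" (3x3) and "t" (3): a world point X has camera coordinates R X + t. Camera axes: x right, y down, z forward; pixel columns grow to the right and rows downward; lengths in m; the calibration is good to about 2 mm. A picture is of the moment at which its call begins: read the wrist's pose just before it. get_calibration takes no time and is no camera call; for the wrist camera it gives the pose at the moment of the call.
- close_job(): hands the job in, once; it reports no verdict.
The state is a dict: "time_s": time; "joint_pos": joint angles; "qvel": joint speeds; "joint_efforts": joint torques, N m; "position": TCP position; "tool_rot": TCP orientation; "wrist_force": force on the tool from outside, world axes, zero at the start; "wrist_torque": the same for the moment, N m; "width": finger opening in m.
Only numpy, scipy, OpenCV 4.12 (cv2) and the standard library are available. Lean on these libraries where they do the work, as an engineer would, in place of code of your own. Each camera call takes 0.05 s, during which the arm holds its last target. There are 200 camera calls.

TASK

The swing tray with the little stain can has to stand a quarter turn round, on the side of the dark stained slab. Pull its spring pin up, turn the T-handle so that the pin stays parked in its rest notch, and swing the tray round its held corner, can and all, until it meets the other bumper; then turn the pin back so that it drops fully home in the second notch and locks the tray. Keep the can upright in the tray and leave the other things on the bench where they are.

Things in the scene. Friction and masses are not known exactly. Their poses are not given: they have to be found in the camera images.
- swing_base: Dark steel mount bolted to the bench (does not move), T-shaped: a cross bar 36 x 220 mm and a leg towards the robot. Origin at bench level on the axis of the upright pivot post (16 mm thick, nut top 35 mm high); z up, x from the spring pin through the post and on away from the robot, y along the cross bar.
- bumper_start (a point): Rubber face of the bumper where the tray stands at the start, on the mount's cross bar (mount x = 13, y = -94, z = 22 mm; bumper 20 mm across), facing mount +x.
- bumper_goal (a point): Rubber face of the other bumper, where the tray shall stand (mount x = 13, y = +94, z = 22 mm), facing mount +x.
- pin_guide (a point): Top of the fixed, slotted guide tube of the spring pin, on the pin's upright axis (mount x = -55, y = 0, z = 59 mm); tube 40 mm across, on a bracket.
- tray: Square metal tray, loose, 0.5 to 0.9 kg, held at one corner: an eye under it turns on the pivot post (1.5 mm play), the other corners slide on feet. Origin on the eye's axis, bench level, z up. Walls from x = 14 to 154 and y = -14 to -154 mm, 2.5 thick, lower edge at z = 16, rim 62 mm. Starts parallel to the mount; goal: 90 degrees anticlockwise from above (tray x along mount y). 2 to 8 N at the free corner swings it.
- tray_corner (a point): The tray's free corner, diagonally opposite the held one: outer corner of the walls at rim height (tray frame x = 154, y = -154, z = 62 mm).
- tray_floor (a point): Centre of the tray's inner floor (tray frame x = 84, y = -84, z = 19 mm).
- index_plate (a point): Top of the quarter-disc steel plate under the tray's held corner, on the pivot axis (z = 16 mm): 6 mm thick, radius 64 mm, two 14 mm rim notches 90 degrees apart. The pin is in one at the start; the other comes under the pin when the tray meets the goal bumper. A pin released in between rides on the plate.
- pin_handle (a point): Centre of the spring pin's black T-handle: a level bar 64 mm long, 12 wide, 14 high on the pin's axis, 90 mm above the bench when the pin is home, with 24 mm of free space under it. Grip it across its 12 mm. Its frame rises and turns with the handle, the bar along its y axis; at turn 0 that is the mount's y axis.
- pin_lift (a joint): How far the pin is pulled up, m: 0 is home in a notch of the plate; about 0.009 is standing on the plate between notches; 0.011 or more is clear of it; about 0.013 is parked in the rest notch; 0.026 is the upper stop. A spring pulls it down, 5 N at 0, 9 N at 0.020.
- pin_turn (a joint): Turn of the T-handle, rad, anticlockwise from above. Only near 0 (within 0.1) does the pin go down home through its slot. Lifted 0.017 or more (0.020 is good) it turns past a land; the rest notch is centred at 1.03 (0.9 to 1.18), 3 mm deep: let down there it stays up by itself. Blocked beyond 1.2 to 1.35. To release, lift to 0.020 again, turn to 0, let it down.
- stain_can: Small metal can with paper label, 72 mm across, 74 mm high, standing in the tray near its middle; origin at the centre of its underside, z up. 0.2 to 0.4 kg.
- tape_roll: Bystander: roll of masking tape lying flat, 104 mm across, 36 mm high; origin at the centre of its underside.
- sanding_block: Bystander: wood and cork sanding block, 115 x 66 x 42 mm; origin at the centre of its underside.
- big_can: Bystander: quart can, 108 mm across, 124 mm high; origin at the centre of its underside.
- jar: Bystander: amber jar with metal lid, 72 mm across, 100 mm high; origin at the centre of its underside.
- spray_can: Bystander: spray can, 66 mm across, 190 mm high; origin at the centre of its underside.
- paint_brush: Bystander: flat paint brush lying down, about 170 mm long, 18 mm high; origin at the centre of its underside.

How it is judged:
By the outcome, as a careful person would: the job done as asked, in the order asked, and still so for the second after the job is handed in, with the robot touching nothing.
It also fails if it takes over 64 s, if anything falls off the work surface, if the arm or the gripper's body presses on something with over 40 N, if the wrist force passes 120 N, or if a joint passes its speed limit or range.

## Working session

There is one attempt and no reset: what is moved stays moved. The work goes in short steps, Python scripts to look and compute and a tool call to move; the robot and the scene stay as the last step left them, time stands still between calls to the robot, and variables do not carry over. Pictures are saved under pics/ and viewed, about 8 in all and at most 12, crops included, and the job is handed in when it is done.

Besides the shell and the picture viewer there is one more tool, called as a command line: name --argument value ..., lists and objects as JSON in quotes. drive_tool: Moves the arm, as the interface text tells. Scaled input: -1 to 1 covers 0.25 m each way for a shift and pi rad each way for a turn. Its arguments: {"type":"object","properties":{"increments":{"type":"array"}},"required":["increments"]}

```bash
ls; mkdir -p pics; python3 - <<'E'
from station import *
import cv2, numpy as np
a=read_camera("scene");b=read_camera("side")
for n,i in(("scene",a),("side",b)):
    cv2.imwrite(f"pics/{n}0.png",cv2.resize(i[:,:,::-1],(800,600),interpolation=cv2.INTER_CUBIC)); cv2.imwrite(f"{n}_raw.png",i[:,:,::-1])
    c=get_calibration(n);print(n,c)
s=sense();print(s['position'],s['tool_rot'],s['wrist_force'],s['width'],s['time_s'])
E
```

```text
pics
scene {'fx': 462.52996056449126, 'fy': 462.52996056449126, 'cx': 253.36891934596073, 'cy': 192.97374859907842, 'distortion': array([-0.18521606,  0.        ,  0.        ,  0.        ,  0.        ]), 'R': array([[ 0.08605494,  0.99624567,  0.00943988],
       [ 0.83302188, -0.06675189, -0.54919826],
       [-0.54650625,  0.05512485, -0.83563878]]), 't': array([-0.07441672, -0.43362165,  1.86375869])}
side {'fx': 487.26101390514776, 'fy': 487.26101390514776, 'cx': 248.40439672579478, 'cy': 198.87884094429523, 'distortion': array([-0.17594353,  0.        ,  0.        ,  0.        ,  0.        ]), 'R': array([[-0.92478109, -0.38006618,  0.01815601],
       [-0.26754905,  0.61559285, -0.74125768],
       [ 0.27055026, -0.69035871, -0.67097497]]), 't': array([0.52843055, 0.20913325, 1.37429818])}
[ 6.24496283e-01 -5.03489429e-05  2.60014599e-01] [-1.84640662e-04  1.57237892e+00 -5.17077245e-05] [-0.51189319 -0.31682178 -0.32811253] 0.08788624563887042 0.1
```

View pics/scene0.png

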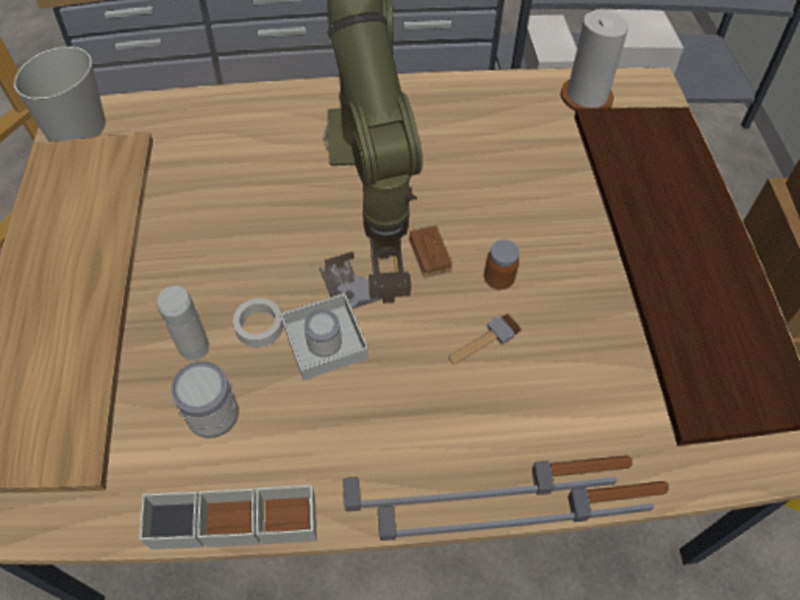

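View pics/side0.png

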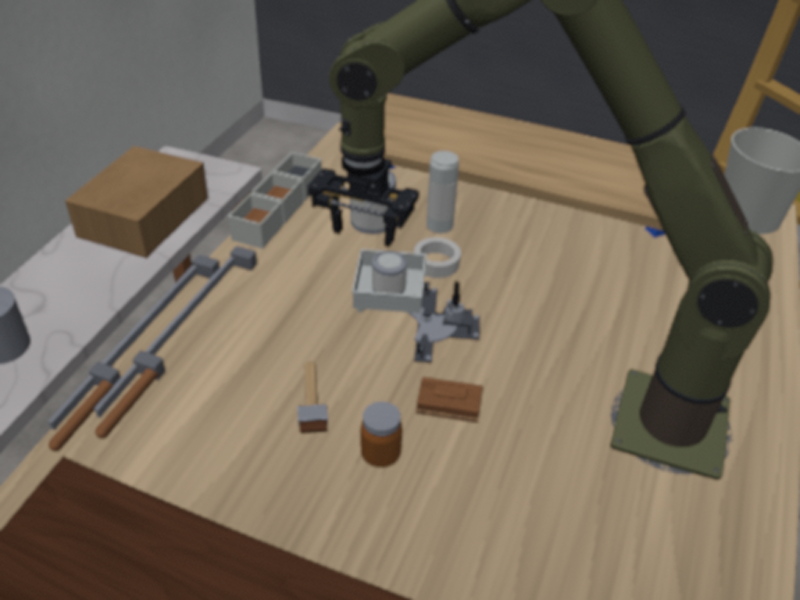

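The scene view shows the tray at about (325,335) with its can, the mount near (350,280) partly hidden by the gripper, and the dark slab on the right (+y). In the side view the T-handle is at about (457,293) and the tray at about (390,280). Next I'll take close crops and the wrist view.

```bash
cat > h.py <<'E'
from station import *
import cv2, numpy as np
def ray(n,u,v,c=None):
    c=c or get_calibration(n)
    K=np.array([[c['fx'],0,c['cx']],[0,c['fy'],c['cy']],[0,0,1]])
    p=cv2.undistortPoints(np.array([[[u,v]]],float),K,np.array(c['distortion']))[0,0]
    R=np.array(c['R']);return -R.T@np.array(c['t']), R.T@np.array([*p,1.])
def onz(n,u,v,z,c=None):
    o,d=ray(n,u,v,c);return o+d*(z-o[2])/d[2]
def two(r1,r2):
    A=[];b=[]
    for o,d in(r1,r2):
        d=d/np.linalg.norm(d);P=np.eye(3)-np.outer(d,d);A.append(P);b.append(P@o)
    x=np.linalg.lstsq(np.vstack(A),np.hstack(b),rcond=None)[0];return x
def proj(n,X,c=None):
    c=c or get_calibration(n)
    K=np.array([[c['fx'],0,c['cx']],[0,c['fy'],c['cy']],[0,0,1]])
    return cv2.projectPoints(np.array([X],float),cv2.Rodrigues(np.array(c['R']))[0],np.array(c['t']),K,np.array(c['distortion']))[0][0,0]
E
python3 - <<'E'
from h import *
c=get_calibration("wrist");w=read_camera("wrist");cv2.imwrite("pics/w0.png",cv2.resize(w[:,:,::-1],(800,600),interpolation=cv2.INTER_CUBIC))
np.save("w0.npy",c,allow_pickle=True)
a=cv2.imread("scene_raw.png")[140:250,170:270];b=cv2.imread("side_raw.png")[150:260,215:315]
cv2.imwrite("pics/c0.png",np.hstack([cv2.resize(x,(400,440),interpolation=cv2.INTER_CUBIC) for x in(a,b)]))
print(onz("side",457*.64,293*.64,.09),onz("scene",325*.64,335*.64,.09))
E
```

```text
[ 0.46219874 -0.08733548  0.09      ] [ 0.64953341 -0.12304968  0.09      ]
```

View pics/c0.png

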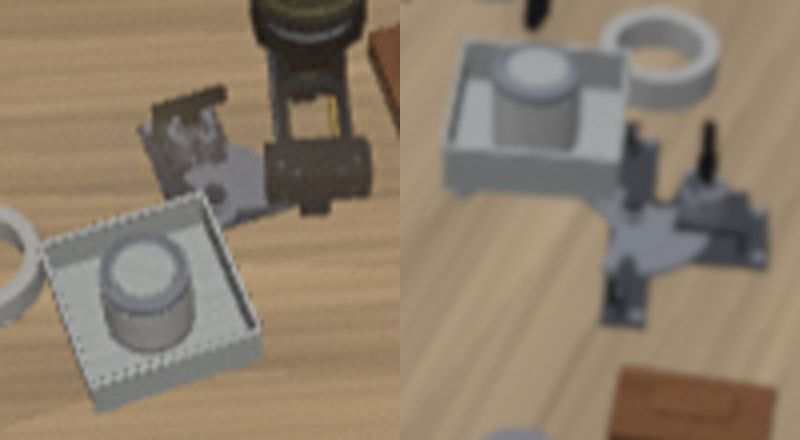

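View pics/w0.png

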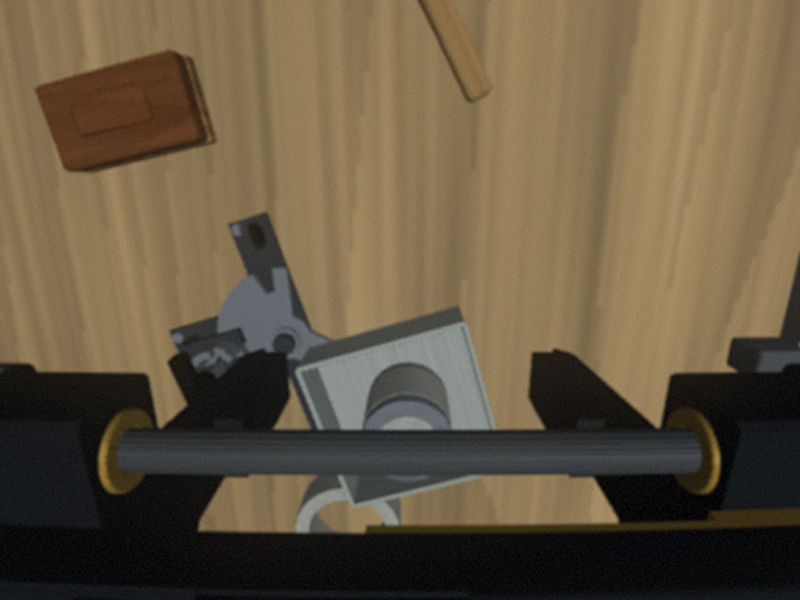

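The crops show the T-handle bar (scene crop (152,100)–(225,93), side crop (710,122)–(705,180)), the nut at scene crop (213,192) and wrist (285,342), and the tray rim corners at scene crop (205,195), (45,245), (97,385) and (262,328). The tape roll is just off the tray's left corner, clear of the swing.

```bash
python3 - <<'E'
from h import *
S=lambda u,v:(170+u/4,140+v/4); D=lambda u,v:(215+(u-400)/4,150+v/4)
c=np.load("w0.npy",allow_pickle=True).item()
f=np.array([14,14,154,154.])/1000; 
L=np.array([[14,-14],[14,-154],[154,-154],[154,-14]])/1000
W=np.array([onz("scene",*S(*p),.062)[:2] for p in[(205,195),(45,245),(97,385),(262,328)]])
W2=np.array([onz("wrist",u*.64,v*.64,.062,c)[:2] for u,v in[(297,372),(460,310)]])
print("rim scene",W.round(4).tolist(),"wrist (TL,TR)",W2.round(4).tolist())
lc,wc=L.mean(0),W.mean(0);H=(L-lc).T@(W-wc)
th=np.arctan2(H[0,1]-H[1,0],H[0,0]+H[1,1]);R=np.array([[np.cos(th),-np.sin(th)],[np.sin(th),np.cos(th)]])
p=wc-R@lc;print("yaw",np.degrees(th),"pivot",p,"res",(W-(L@R.T+p)).round(4).tolist(),"pin",p+R@[-.055,0])
print("nut wrist",onz("wrist",285*.64,342*.64,.035,c),"scene",onz("scene",*S(213,190),.035))
print("handle ends scene",[onz("scene",*S(*q),.09).round(4) for q in[(152,103),(225,95)]],"side",[onz("side",*D(*q),.097).round(4) for q in[(712,122),(706,124)]])
print("goal bumper mount end wrist", onz("wrist",250*.64,218*.64,.01,c))
E
```

```text
rim scene [[0.5386, -0.078], [0.5767, -0.2092], [0.7076, -0.1695], [0.6672, -0.0396]] wrist (TL,TR) [[0.5356, -0.0846], [0.665, -0.0322]]
yaw 16.739349195723094 pivot [ 0.51788949 -0.06784644] res [[0.0032, -0.0008], [0.001, 0.0021], [-0.0021, 0.0014], [-0.0022, -0.0027]] pin [ 0.46522012 -0.08368745]
nut wrist [ 0.51981145 -0.06950662  0.035     ] scene [ 0.51586711 -0.07150137  0.035     ]
handle ends scene [array([ 0.4622, -0.117 ,  0.09  ]), array([ 0.4588, -0.0562,  0.09  ])] side [array([ 0.4693, -0.1119,  0.097 ]), array([ 0.4728, -0.1077,  0.097 ])]
goal bumper mount end wrist [0.49104908 0.03293006 0.01      ]
```

drive_tool --increments '[[[-0.093, 0, 0, 0.16, -0.52, -0.636, 1], [-0.093, 0, 0, 0.16, -0.52, -0.636, 1], [-0.093, 0, 0, 0.16, -0.52, -0.636, 1], [-0.093, 0, 0, 0.16, -0.52, -0.636, 1], [-0.093, 0, 0, 0.16, -0.52, -0.636, 1]]]'

```text
time_s: 0.78
position: [0.4645, -0.1313, 0.2205]
tool_rot: [-0.227, 1.561, 0.227]
wrist_force: [0.8, 1.1, 0.7]
width: 0.0883
```

```bash
python3 - <<'E'
from h import *
c=get_calibration("wrist");w=read_camera("wrist");np.save("w1.npy",c,allow_pickle=True)
cv2.imwrite("pics/w1.png",cv2.resize(w[:,:,::-1],(800,600),interpolation=cv2.INTER_CUBIC))
a=read_camera("scene");cv2.imwrite("scene1.png",a[:,:,::-1])
s=sense();print(s['position'],s['tool_rot'],s['time_s'],-np.array(c['R']).T@c['t'])
print(proj("wrist",[.465,-.084,.097],c)/.64)
E
```

```text
[ 0.46746633 -0.12915144  0.22101287] [-0.22958791  1.55638223  0.23019021] 0.875 [ 0.44583318 -0.06392438  0.34485504]
[432.20685019 217.70507187]
```

View pics/w1.png

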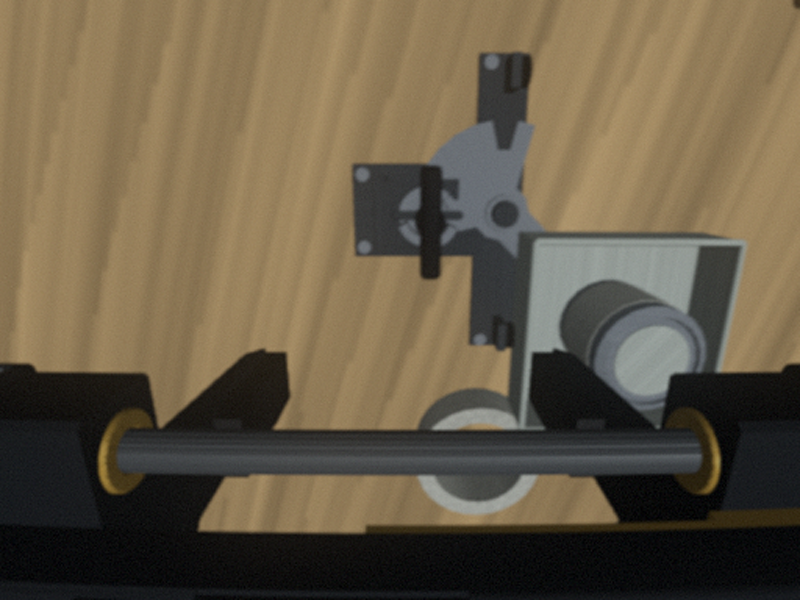

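The wrist view confirms the yaw. The bar runs from (431,167) to (430,278), upright in the picture and centred at about (430,222), and the nut is at (505,213).

```bash
python3 - <<'E'
from h import *
c=np.load("w1.npy",allow_pickle=True).item()
P=lambda u,v,z:onz("wrist",u*.64,v*.64,z,c)
h=P(430.5,222,.097);n=P(505,213,.035);e=P(431,167,.097)-P(430,278,.097)
print(h,n,"pin->nut",n-h,np.degrees(np.arctan2(*(n-h)[1::-1])),"bar len",np.hypot(*e[:2]),np.degrees(np.arctan2(-e[0],e[1])))
s=sense();R=cv2.Rodrigues(s['tool_rot'])[0];t=np.array([h[0],h[1],.093])
print(s['position'],R[:,2],"shift",R.T@(t-s['position'])/.25)
print("rim corners",P(527,240,.062),P(746,241,.062))
E
```

```text
[ 0.46479523 -0.0865441   0.097     ] [ 0.51738846 -0.07138328  0.035     ] pin->nut [ 0.05259323  0.01516083 -0.062     ] 16.08046165594289 bar len 0.061792340716918324 16.773908932664575
[ 0.46746633 -0.12915144  0.22101287] [0.95738531 0.28880546 0.00218352] shift [0.51214611 0.16621966 0.03787379]
rim corners [ 0.53068198 -0.08286116  0.062     ] [ 0.67071846 -0.04103072  0.062     ]
```

drive_tool --increments '[[[0, 0, 0, 0.2, 0.166, 0.034, 1], [0, 0, 0, 0.4, 0.166, 0.034, 1], [0, 0, 0, 0.5, 0.166, 0.034, 1], [0, 0, 0, 0.512, 0.166, 0.034, 1], [0, 0, 0, 0.512, 0.166, 0.034, 1]]]'

```text
time_s: 1.5
position: [0.4635, -0.0871, 0.0932]
tool_rot: [-0.23, 1.557, 0.23]
wrist_force: [-0.0, 0.1, 0.5]
width: 0.0883
```

```bash
python3 - <<'E'
from h import *
s=sense();print(s['position'],cv2.Rodrigues(s['tool_rot'])[0].round(3),s['wrist_force'],s['time_s'])
E
```

```text
[ 0.46347538 -0.08706027  0.09321521] [[ 0.002 -0.289  0.957]
 [ 0.     0.957  0.289]
 [-1.    -0.     0.002]] [-0.01437527  0.08949601  0.47864463] 1.5
```

drive_tool --increments '[[[0, 0, 0, 0, 0, 0, 0], [0, 0, 0, 0, 0, 0, 0], [0, 0, 0, 0, 0, 0, 0], [0, 0, 0, 0, 0, 0, 0], [0, 0, 0, 0, 0, 0, 0]]]'

```text
time_s: 2.12
position: [0.4622, -0.0878, 0.0928]
tool_rot: [-0.229, 1.559, 0.229]
wrist_force: [-0.1, -0.9, 0.9]
width: 0.0402
```

```bash
python3 - <<'E'
from h import *
s=sense();print(s['position'],s['width'],s['wrist_force'],s['wrist_torque'],s['time_s'])
E
```

```text
[ 0.46221874 -0.08782339  0.09275902] 0.040154900272743654 [-0.14830165 -0.86519116  0.93149847] [-0.0138325  -0.02078113 -0.03748651] 2.125
```

drive_tool --increments '[[[0, 0, 0, 0, 0, 0, 0], [0, 0, 0, 0, 0, 0, 0], [0, 0, 0, 0, 0, 0, 0], [0, 0, 0, 0, 0, 0, 0], [0, 0, 0, 0, 0, 0, 0]]]'

```text
time_s: 2.75
position: [0.463, -0.0875, 0.0927]
tool_rot: [-0.229, 1.557, 0.23]
wrist_force: [3.3, 0.3, -1.9]
width: 0.0168
```

```bash
python3 - <<'E'
from h import *
s=sense();print(s['position'],s['width'],s['wrist_force'],s['wrist_torque'],s['time_s'])
E
```

```text
[ 0.46302848 -0.08753035  0.09274452] 0.016836666907459028 [ 3.28599882  0.33845177 -1.86399172] [ 0.18845725 -0.56262429 -0.0209047 ] 2.75
```

drive_tool --increments '[[[0, 0, 0, 0, 0, 0, 0], [0, 0, 0, 0, 0, 0, 0], [0, 0, 0, 0, 0, 0, 0], [0, 0, 0, 0, 0, 0, 0]]]'

```text
time_s: 3.25
position: [0.4629, -0.0876, 0.0928]
tool_rot: [-0.229, 1.557, 0.23]
wrist_force: [5.1, 1.0, -3.8]
width: 0.0169
```

```bash
python3 - <<'E'
from h import *
s=sense();print(s['position'],s['width'],s['wrist_force'],s['wrist_torque'],s['time_s'])
E
```

```text
[ 0.4628881  -0.08760733  0.09277757] 0.01686457317240121 [ 5.12407703  1.02253251 -3.84986657] [ 0.31871562 -1.04371153  0.01170717] 3.25
```

```bash
python3 - <<'E'
from h import *
a=read_camera("side")[140:260,210:330,::-1];b=read_camera("wrist")[180:384,150:354,::-1]
cv2.imwrite("pics/g1.png",np.hstack([cv2.resize(x,(400,400),interpolation=cv2.INTER_CUBIC) for x in(a,b)]))
s=sense();print(s['wrist_force'],s['wrist_torque'],s['width'])
E
```

```text
[ 4.25038337  1.45975791 -3.19503687] [ 0.35021547 -1.07611038  0.01911564] 0.016526563059936602
```

View pics/g1.png

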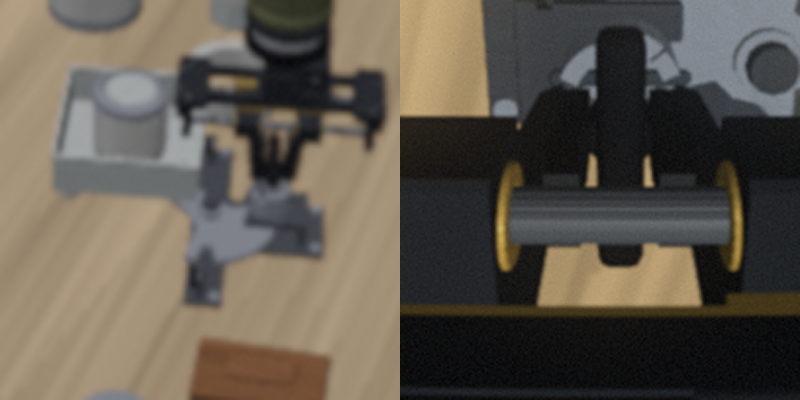

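The bar is between both pads. The width reads 17 mm and there is a side load of about 5 N, so I'll shift 1.5 mm along tool z to centre.

drive_tool --increments '[[[0, 0, 0, 0, 0, 0.006, 0], [0, 0, 0, 0, 0, 0.006, 0], [0, 0, 0, 0, 0, 0.006, 0]]]'

```text
time_s: 3.72
position: [0.4631, -0.0875, 0.0927]
tool_rot: [-0.229, 1.56, 0.229]
wrist_force: [1.6, 1.5, -1.4]
width: 0.017
```

```bash
cat > st.py <<'E'
from h import *
s=sense();print(s['time_s'],s['position'].round(4),"F",s['wrist_force'].round(1),"M",s['wrist_torque'].round(2),"w",round(s['width'],4),"yaw",np.degrees(np.arctan2(*(cv2.Rodrigues(s['tool_rot'])[0][1::-1,2]))).round(1),"j7",s['joint_pos'][6].round(2))
E
python3 st.py
```

```text
3.725 [ 0.4631 -0.0875  0.0927] F [ 1.6  1.5 -1.4] M [ 0.2  -0.48  0.04] w 0.017 yaw 16.7 j7 -0.01
```

drive_tool --increments '[[[0, 0, 0, -0.03, 0, 0, 0], [0, 0, 0, -0.06, 0, 0, 0], [0, 0, 0, -0.084, 0, 0, 0], [0, 0, 0, -0.084, 0, 0, 0], [0, 0, 0, -0.084, 0, 0, 0]]]'

```text
time_s: 4.35
position: [0.4631, -0.0875, 0.1136]
tool_rot: [-0.229, 1.56, 0.229]
wrist_force: [2.0, -0.4, -9.7]
width: 0.0168
```

```bash
python3 st.py
```

```text
4.35 [ 0.4631 -0.0875  0.1136] F [ 2.  -0.4 -9.7] M [ 0.07 -0.44 -0.  ] w 0.0168 yaw 16.7 j7 -0.0
```

drive_tool --increments '[[[-0.055, 0, 0, 0, 0, 0, 0], [-0.11, 0, 0, 0, 0, 0, 0], [-0.165, 0, 0, 0, 0, 0, 0], [-0.22, 0, 0, 0, 0, 0, 0], [-0.27, 0, 0, 0, 0, 0, 0]]]'

```text
time_s: 4.97
position: [0.4633, -0.0874, 0.1134]
tool_rot: [-0.89, 1.382, 0.891]
wrist_force: [1.9, 0.5, -10.3]
width: 0.017
```

```bash
python3 st.py
```

```text
4.975 [ 0.4633 -0.0874  0.1134] F [  1.9   0.5 -10.3] M [ 0.27 -0.47  0.03] w 0.017 yaw 65.6 j7 0.49
```

drive_tool --increments '[[[-0.03, 0, 0, 0, 0, 0, 0], [-0.057, 0, 0, 0, 0, 0, 0], [-0.057, 0, 0, 0, 0, 0, 0], [-0.057, 0, 0, 0, 0, 0, 0]]]'

```text
time_s: 5.48
position: [0.4633, -0.0873, 0.1135]
tool_rot: [-1.021, 1.319, 1.022]
wrist_force: [2.4, 0.8, -10.0]
width: 0.0168
```

```bash
python3 st.py
```

```text
5.475 [ 0.4633 -0.0873  0.1135] F [  2.4   0.8 -10. ] M [ 0.36 -0.53 -0.06] w 0.0168 yaw 75.5 j7 0.61
```

drive_tool --increments '[[[0, 0, 0, 0.016, 0, 0, 0], [0, 0, 0, 0.032, 0, 0, 0], [0, 0, 0, 0.032, 0, 0, 0], [0, 0, 0, 0.032, 0, 0, 0]]]'

```text
time_s: 5.98
position: [0.4634, -0.0874, 0.1056]
tool_rot: [-1.022, 1.318, 1.022]
wrist_force: [0.6, 1.4, -9.5]
width: 0.017
```

```bash
python3 st.py
```

```text
5.975 [ 0.4634 -0.0874  0.1056] F [ 0.6  1.4 -9.5] M [ 0.27 -0.23  0.08] w 0.017 yaw 75.6 j7 0.59
```

drive_tool --increments '[[[0, 0, 0, 0.004, 0, 0, 0], [0, 0, 0, 0.004, 0, 0, 0], [0, 0, 0, 0.004, 0, 0, 0]]]'

```text
time_s: 6.35
position: [0.4635, -0.0874, 0.1051]
tool_rot: [-1.022, 1.318, 1.022]
wrist_force: [-1.6, 1.2, 2.7]
width: 0.0167
```

```bash
python3 st.py
```

```text
6.35 [ 0.4635 -0.0874  0.1051] F [-1.6  1.2  2.7] M [ 0.35  0.28 -0.01] w 0.0167 yaw 75.6 j7 0.59
```

drive_tool --increments '[[[0, 0, 0, 0, 0, 0, 0.45], [0, 0, 0, 0, 0, 0, 0.45], [0, 0, 0, 0, 0, 0, 0.45], [0, 0, 0, 0, 0, 0, 0.45], [0, 0, 0, 0, 0, 0, 0.45]]]'

```text
time_s: 6.98
position: [0.4637, -0.0874, 0.1047]
tool_rot: [-1.022, 1.318, 1.022]
wrist_force: [0.4, -0.0, 0.5]
width: 0.0398
```

drive_tool --increments '[[[0, 0, 0, -0.1, 0, 0, 0.3], [0, 0, 0, -0.3, 0, 0, 0.3], [0, 0, 0, -0.5, 0, 0, 0.3], [0, 0, 0, -0.5, 0, 0, 0.3]]]'

```text
time_s: 7.48
position: [0.4656, -0.0873, 0.2327]
tool_rot: [-1.025, 1.313, 1.017]
wrist_force: [0.2, 1.0, -0.6]
width: 0.0263
```

```bash
python3 st.py; python3 - <<'E'
from h import *
P=np.array([.517,-.070]);th=np.radians(16.7)
s=sense();R=cv2.Rodrigues(s['tool_rot'])[0]
Rz=lambda a:np.array([[np.cos(a),-np.sin(a),0],[np.sin(a),np.cos(a),0],[0,0,1]])
t=np.append(P,0)+Rz(th)@[.125,-.152,.067]
t2=t.copy();t2[2]=.17
print("target",t,"shift (z .17)",R.T@(t2-s['position'])/.25)
R0=Rz(np.radians(-73.3))@cv2.Rodrigues(np.array([0,np.pi/2,0]))[0]
print("turn",cv2.Rodrigues(R.T@R0)[0].ravel()/np.pi)
piv=R0.T@(np.append(P,t[2])-t)
for a in(3,6,9,12,15):
    print(a,((R0.T@Rz(np.radians(a))@(t-np.append(P,t[2]))+piv)/.25).round(4), -a/180)
print("spray",onz("scene",192*.64,352*.64,0),"bigcan",onz("scene",210*.64,430*.64,0),"jar",onz("scene",500*.64,280*.64,0.0),"brush",onz("scene",452*.64,358*.64,.01))
i=read_camera("side");j=read_camera("scene")
cv2.imwrite("pics/p2.png",np.hstack([cv2.resize(x[:,:,::-1],(400,400),interpolation=cv2.INTER_CUBIC) for x in(i[150:250,220:320],j[140:240,170:270])]))
E
```

```text
7.475 [ 0.4656 -0.0873  0.2327] F [ 0.2  1.  -0.6] M [ 0.06 -0.08  0.11] w 0.0263 yaw 75.6 j7 0.82
target [ 0.68040661 -0.17966895  0.067     ] shift (z .17) [ 0.25690714 -0.92262283 -0.14362652]
turn [8.26982176e-01 2.97013897e-03 2.67894334e-04]
3 [-0.      0.0311 -0.027 ] -0.016666666666666666
6 [-0.      0.0608 -0.0556] -0.03333333333333333
9 [-0.      0.089  -0.0857] -0.05
12 [-0.      0.1155 -0.1172] -0.06666666666666667
15 [-0.      0.1403 -0.1501] -0.08333333333333333
spray [ 0.61578635 -0.41155428  0.        ] bigcan [ 0.79752082 -0.36463113  0.        ] jar [0.48402235 0.26721542 0.        ] brush [0.67805845 0.13258314 0.01      ]
```

View pics/p2.png

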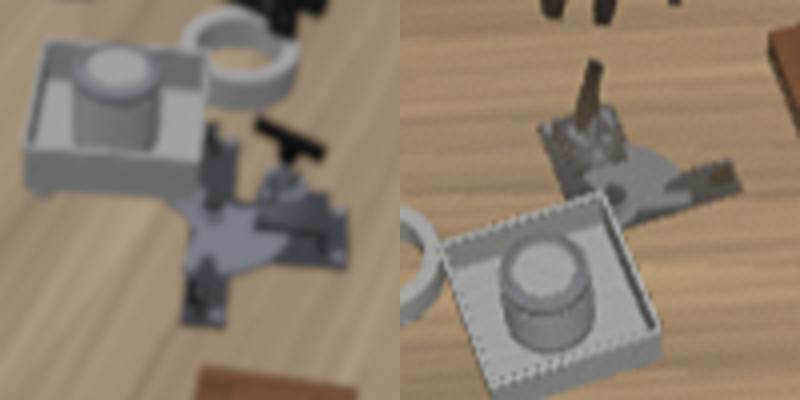

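The pin is parked: the bar is turned about 59° and stays up with the gripper clear. I'm moving over the tray's outer wall near the free corner.

drive_tool --increments '[[[0.055, 0, 0, 0.05, -0.2, -0.03, 0.3], [0.11, 0, 0, 0.1, -0.4, -0.06, 0.3], [0.165, 0, 0, 0.16, -0.6, -0.09, 0.3], [0.22, 0, 0, 0.22, -0.8, -0.12, 0.3], [0.275, 0, 0, 0.25, -0.92, -0.144, 0.3]]]'

```text
time_s: 8.2
position: [0.6777, -0.1802, 0.1634]
tool_rot: [-0.353, 1.546, 0.353]
wrist_force: [0.8, -0.1, 0.2]
width: 0.0265
```

drive_tool --increments '[[[0.055, 0, 0, 0, 0, 0, 0.3], [0.11, 0, 0, 0, 0, 0, 0.3], [0.165, 0, 0, 0, 0, 0, 0.3], [0.22, 0, 0, 0, 0, 0, 0.3], [0.275, 0, 0, 0, 0, 0, 0.3]]]'

```text
time_s: 8.82
position: [0.6761, -0.1792, 0.1646]
tool_rot: [0.323, 1.551, -0.326]
wrist_force: [0.4, 1.0, 0.2]
width: 0.0262
```

drive_tool --increments '[[[0.055, 0, 0, 0, 0, 0, 0.3], [0.11, 0, 0, 0, 0, 0, 0.3], [0.165, 0, 0, 0, 0, 0, 0.3], [0.22, 0, 0, 0, 0, 0, 0.3], [0.277, 0, 0, 0, 0, 0, 0.3]]]'

```text
time_s: 9.45
position: [0.6761, -0.1792, 0.1647]
tool_rot: [0.993, 1.334, -0.999]
wrist_force: [-1.6, -0.5, 0.0]
width: 0.0267
```

```bash
python3 st.py; python3 - <<'E'
from h import *
s=sense();R=cv2.Rodrigues(s['tool_rot'])[0];print(R.round(3).tolist())
print((R.T@(np.array([.6804,-.1797,.067])-s['position'])/.25).round(3))
c=get_calibration("wrist");w=read_camera("wrist");np.save("w2.npy",c,allow_pickle=True)
cv2.imwrite("pics/w2.png",cv2.resize(w[:,:,::-1],(800,600),interpolation=cv2.INTER_CUBIC))
E
```

```text
9.45 [ 0.6761 -0.1792  0.1647] F [-1.6 -0.5  0. ] M [ 0.01  0.05 -0.03] w 0.0267 yaw -73.6 j7 -1.0
[[-0.004, 0.959, 0.283], [-0.001, 0.283, -0.959], [-1.0, -0.005, -0.0]]
[0.391 0.018 0.007]
```

View pics/w2.png

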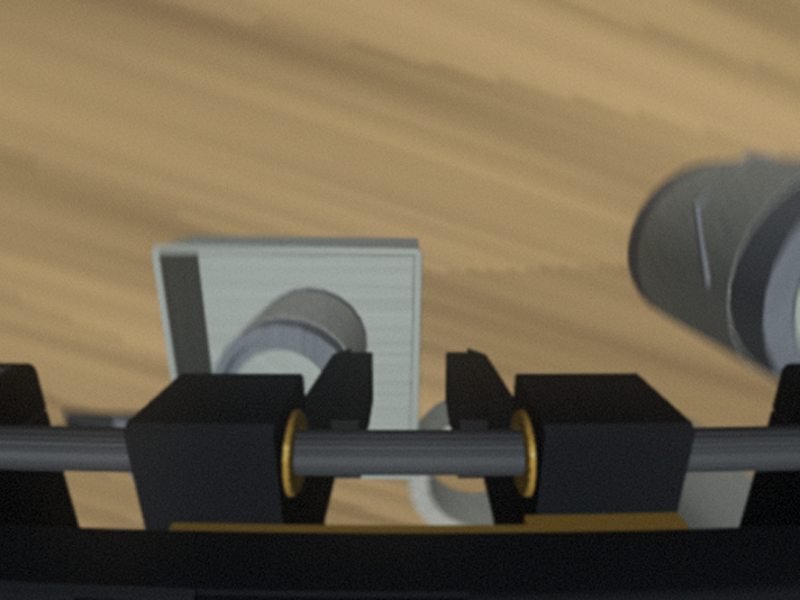

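The tray's outer wall runs at px x≈418, between the fingers, with the free rim corner at (419,248). The big can is well clear at right.

```bash
python3 - <<'E'
from h import *
c=np.load("w2.npy",allow_pickle=True).item()
s=sense();R=cv2.Rodrigues(s['tool_rot'])[0];
th=np.radians(16.7);M=np.array([[np.cos(th),-np.sin(th)],[np.sin(th),np.cos(th)]])
for p in((419,248),(154,248),(415,420)):
    X=onz("wrist",p[0]*.64,p[1]*.64,.062,c);print(X,"tool mm",1000*R.T@(X-s['position']),"tray",1000*M.T@(X[:2]-[.517,-.07]))
print("can top?",onz("wrist",280*.64,370*.64,.093,c))
E
```

```text
[ 0.70993207 -0.17613398  0.062     ] tool mm [102.59377299  33.66659833   6.6650108 ] tray [ 154.29596293 -157.09857351]
[ 0.67092179 -0.04217774  0.062     ] tool mm [ 102.62680399   33.44479576 -132.85569158] tray [155.42477276 -17.58225737]
[ 0.61202047 -0.20321835  0.062     ] tool mm [103.05392122 -67.91375368   5.45449339] tray [  52.73104882 -154.90466742]
can top? [ 0.63818656 -0.12603891  0.093     ]
```

drive_tool --increments '[[[0, 0, 0, 0.1, 0, 0.02, 0.3], [0, 0, 0, 0.25, 0, 0.02, 0.3], [0, 0, 0, 0.36, 0, 0.02, 0.3], [0, 0, 0, 0.39, 0, 0.02, 0.3], [0, 0, 0, 0.39, 0, 0.02, 0.12]]]'

```text
time_s: 10.12
position: [0.6785, -0.1841, 0.069]
tool_rot: [0.99, 1.335, -0.991]
wrist_force: [-0.2, 0.3, 0.6]
width: 0.0187
```

drive_tool --increments '[[[0, 0, 0, 0, 0, 0, 0.12], [0, 0, 0, 0, 0, 0, 0.12], [0, 0, 0, 0, 0, 0, 0.12], [0, 0, 0, 0, 0, 0, 0.12]]]'

```text
time_s: 10.62
position: [0.6791, -0.1842, 0.0701]
tool_rot: [0.991, 1.333, -0.991]
wrist_force: [-0.0, 0.1, -0.4]
width: 0.0106
```

```bash
python3 st.py; python3 - <<'E'
from h import *
s=sense();R=cv2.Rodrigues(s['tool_rot'])[0];t=s['position']
P=np.array([.517,-.070,t[2]])
Rz=lambda a:np.array([[np.cos(a),-np.sin(a),0],[np.sin(a),np.cos(a),0],[0,0,1]])
th=np.radians(16.7);print("tray frame",Rz(-th)@(t-P))
for a in(3,6,9,12,15):
    print(a,(R.T@(Rz(np.radians(a))@(t-P)-(t-P))/.25).round(4),round(-a/180,4))
E
```

```text
10.625 [ 0.6791 -0.1842  0.0701] F [-0.   0.1 -0.4] M [ 0.04  0.1  -0.03] w 0.0106 yaw -73.3 j7 -0.98
tray frame [ 0.12240926 -0.15598766  0.        ]
3 [ 0.      0.032  -0.0265] -0.0167
6 [ 0.      0.0626 -0.0545] -0.0333
9 [ 0.      0.0916 -0.0842] -0.05
12 [ 0.      0.1191 -0.1153] -0.0667
15 [ 0.      0.1449 -0.1479] -0.0833
```

drive_tool --increments '[[[-0.0167, 0, 0, 0, 0.032, -0.0265, 0.12], [-0.0333, 0, 0, 0, 0.0626, -0.0545, 0.12], [-0.05, 0, 0, 0, 0.0916, -0.0842, 0.12], [-0.0667, 0, 0, 0, 0.1191, -0.1153, 0.12], [-0.0833, 0, 0, 0, 0.1449, -0.1479, 0.12]]]'

```text
time_s: 11.25
position: [0.7033, -0.1378, 0.0698]
tool_rot: [0.789, 1.422, -0.79]
wrist_force: [-1.0, -2.7, 0.3]
width: 0.0109
```

```bash
python3 st.py
```

```text
11.25 [ 0.7033 -0.1378  0.0698] F [-1.  -2.7  0.3] M [-0.53  0.17 -0.02] w 0.0109 yaw -58.1 j7 -0.85
```

Swinging with a 3 N push. I'll repeat the same step.

drive_tool --increments '[[[-0.0167, 0, 0, 0, 0.032, -0.0265, 0.12], [-0.0333, 0, 0, 0, 0.0626, -0.0545, 0.12], [-0.05, 0, 0, 0, 0.0916, -0.0842, 0.12], [-0.0667, 0, 0, 0, 0.1191, -0.1153, 0.12], [-0.0833, 0, 0, 0, 0.1449, -0.1479, 0.12]]]'

```text
time_s: 11.88
position: [0.7145, -0.0871, 0.0697]
tool_rot: [0.588, 1.49, -0.588]
wrist_force: [-1.0, -2.7, -0.1]
width: 0.0105
```

drive_tool --increments '[[[-0.0167, 0, 0, 0, 0.032, -0.0265, 0.12], [-0.0333, 0, 0, 0, 0.0626, -0.0545, 0.12], [-0.05, 0, 0, 0, 0.0916, -0.0842, 0.12], [-0.0667, 0, 0, 0, 0.1191, -0.1153, 0.12], [-0.0833, 0, 0, 0, 0.1449, -0.1479, 0.12]]]'

```text
time_s: 12.5
position: [0.7122, -0.0354, 0.0698]
tool_rot: [0.384, 1.536, -0.384]
wrist_force: [0.2, -2.0, -0.1]
width: 0.0103
```

```bash
python3 st.py
```

```text
12.5 [ 0.7122 -0.0354  0.0698] F [ 0.2 -2.  -0.1] M [-0.48 -0.16 -0.03] w 0.0103 yaw -28.1 j7 -0.58
```

drive_tool --increments '[[[-0.0167, 0, 0, 0, 0.032, -0.0265, 0.12], [-0.0333, 0, 0, 0, 0.0626, -0.0545, 0.12], [-0.05, 0, 0, 0, 0.0916, -0.0842, 0.12], [-0.0667, 0, 0, 0, 0.1191, -0.1153, 0.12], [-0.0833, 0, 0, 0, 0.1449, -0.1479, 0.12]]]'

```text
time_s: 13.12
position: [0.6967, 0.014, 0.0698]
tool_rot: [0.179, 1.563, -0.179]
wrist_force: [1.0, -1.3, -0.3]
width: 0.0102
```

drive_tool --increments '[[[-0.0167, 0, 0, 0, 0.032, -0.0265, 0.12], [-0.0333, 0, 0, 0, 0.0626, -0.0545, 0.12], [-0.05, 0, 0, 0, 0.0916, -0.0842, 0.12], [-0.0667, 0, 0, 0, 0.1191, -0.1153, 0.12], [-0.0833, 0, 0, 0, 0.1449, -0.1479, 0.12]]]'

```text
time_s: 13.75
position: [0.6688, 0.0577, 0.0698]
tool_rot: [-0.026, 1.57, 0.026]
wrist_force: [1.7, -0.7, -0.3]
width: 0.0104
```

```bash
python3 st.py
```

```text
13.75 [0.6688 0.0577 0.0698] F [ 1.7 -0.7 -0.3] M [-0.39 -0.42 -0.03] w 0.0104 yaw 1.9 j7 -0.34
```

drive_tool --increments '[[[-0.0167, 0, 0, 0, 0.032, -0.0265, 0.12], [-0.0333, 0, 0, 0, 0.0626, -0.0545, 0.12], [-0.05, 0, 0, 0, 0.0916, -0.0842, 0.12], [-0.06, 0, 0, 0, 0.108, -0.102, 0.12], [-0.0667, 0, 0, 0, 0.1191, -0.1153, 0.12]]]'

```text
time_s: 14.38
position: [0.6393, 0.0864, 0.0698]
tool_rot: [-0.189, 1.562, 0.189]
wrist_force: [2.3, 0.1, -0.2]
width: 0.0105
```

drive_tool --increments '[[[-0.0056, 0, 0, 0, 0.0107, -0.0088, 0.12], [-0.0111, 0, 0, 0, 0.0213, -0.0177, 0.12], [-0.0167, 0, 0, 0, 0.032, -0.0265, 0.12], [-0.0167, 0, 0, 0, 0.032, -0.0265, 0.12]]]'

```text
time_s: 14.88
position: [0.6307, 0.0926, 0.0697]
tool_rot: [-0.229, 1.559, 0.23]
wrist_force: [1.9, 0.8, 0.5]
width: 0.0106
```

```bash
python3 st.py
```

```text
14.875 [0.6307 0.0926 0.0697] F [1.9 0.8 0.5] M [ 0.13 -0.31 -0.07] w 0.0106 yaw 16.8 j7 -0.23
```

drive_tool --increments '[[[0, 0, 0, 0, 0.01, -0.01, 0.12], [0, 0, 0, 0, 0.018, -0.018, 0.12], [0, 0, 0, 0, 0.018, -0.018, 0.12]]]'

```text
time_s: 15.25
position: [0.6251, 0.096, 0.0697]
tool_rot: [-0.229, 1.559, 0.23]
wrist_force: [1.0, 1.5, -1.0]
width: 0.0102
```

```bash
python3 st.py
```

```text
15.25 [0.6251 0.096  0.0697] F [ 1.   1.5 -1. ] M [ 0.37 -0.31  0.01] w 0.0102 yaw 16.8 j7 -0.24
```

drive_tool --increments '[[[0, 0, 0, 0, 0, -0.008, 0.12], [0, 0, 0, 0, 0, -0.016, 0.12], [0, 0, 0, 0, 0, -0.016, 0.12]]]'

```text
time_s: 15.62
position: [0.6224, 0.0962, 0.07]
tool_rot: [-0.228, 1.556, 0.232]
wrist_force: [2.5, 5.9, -1.4]
width: 0.0109
```

```bash
python3 st.py; python3 - <<'E'
from h import *
j=read_camera("scene");i=read_camera("side")
cv2.imwrite("pics/p3.png",np.hstack([cv2.resize(x[:,:,::-1],(400,400),interpolation=cv2.INTER_CUBIC) for x in(j[130:240,190:300],i[140:270,190:320])]))
E
```

```text
15.625 [0.6224 0.0962 0.07  ] F [ 2.5  5.9 -1.4] M [ 1.01 -0.75 -0.06] w 0.0109 yaw 16.8 j7 -0.24
```

View pics/p3.png

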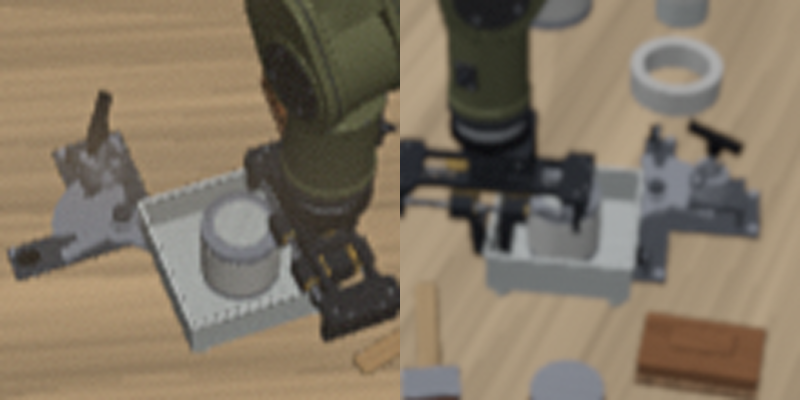

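The can is upright in the tray, which now sits on the +y side. Next I'll press a little further to confirm bumper contact.

drive_tool --increments '[[[0, 0, 0, 0, 0, -0.008, 0.12], [0, 0, 0, 0, 0, -0.012, 0.12], [0, 0, 0, 0, 0, -0.012, 0.12]]]'

```text
time_s: 16.1
position: [0.6203, 0.0965, 0.0703]
tool_rot: [-0.227, 1.554, 0.234]
wrist_force: [4.1, 7.2, -2.4]
width: 0.0104
```

```bash
python3 st.py
```

```text
16.1 [0.6203 0.0965 0.0703] F [ 4.1  7.2 -2.4] M [ 1.31 -0.96  0.01] w 0.0104 yaw 16.8 j7 -0.24
```

```bash
python3 - <<'E'
from h import *
k=110/400
a,b=[onz("scene",190+u*k,130+v*k,.062) for u,v in((139,203),(192,333))]
print(a,b,"edge yaw",np.degrees(np.arctan2(*(b-a)[1::-1])),"len",np.linalg.norm(b-a))
w=read_camera("wrist");c=get_calibration("wrist");np.save("w3.npy",c,allow_pickle=True);cv2.imwrite("pics/w3.png",cv2.resize(w[:,:,::-1],(800,600),interpolation=cv2.INTER_CUBIC))
E
```

```text
[ 0.52882707 -0.05455676  0.062     ] [ 0.66751625 -0.01674773  0.062     ] edge yaw 15.249237806050107 len 0.14375051866826677
```

View pics/w3.png

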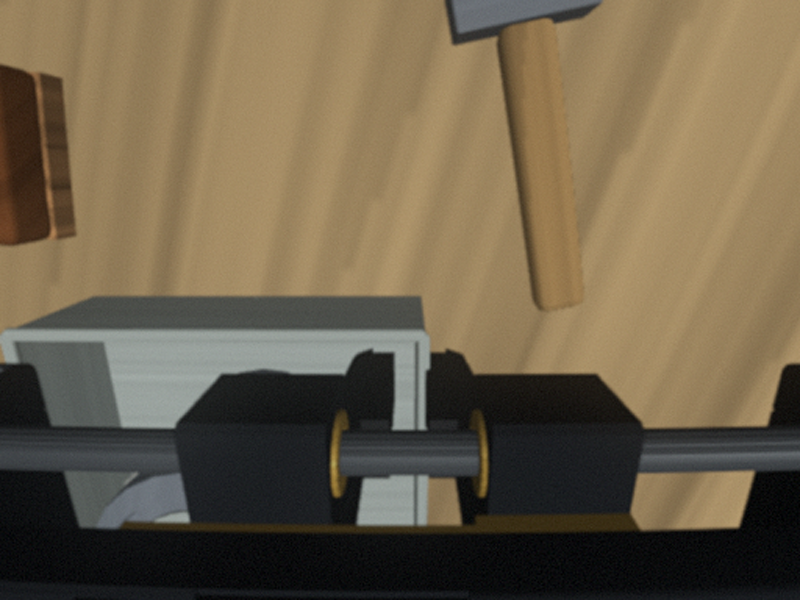

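The tray walls lie parallel to the tool (top edge level at row 332, right wall at x≈425), so it is at about 90°, and the fingers are clear of the can. One more small press.

drive_tool --increments '[[[0, 0, 0, 0, 0, -0.008, 0.12], [0, 0, 0, 0, 0, -0.016, 0.12], [0, 0, 0, 0, 0, -0.016, 0.12]]]'

```text
time_s: 16.52
position: [0.6191, 0.0968, 0.0712]
tool_rot: [-0.226, 1.547, 0.236]
wrist_force: [8.7, 7.7, -2.1]
width: 0.0107
```

```bash
python3 st.py;python3 - <<'E'
from h import *
c=np.load("w3.npy",allow_pickle=True).item()
a,b=[onz("wrist",u*.64,v*.64,.062,c) for u,v in((10,332),(429,332))]
print(a,b,np.degrees(np.arctan2(*(b-a)[1::-1])),np.linalg.norm(b-a))
E
```

```text
16.525 [0.6191 0.0968 0.0712] F [ 8.7  7.7 -2.1] M [ 1.63 -1.67  0.01] w 0.0107 yaw 16.9 j7 -0.24
[0.4889466  0.07795524 0.062     ] [0.62168941 0.11820954 0.062     ] 16.869947332925825 0.13871215353785626
```

Now stiff: the force rose to about 11 N with little motion, so the tray is on the bumper. I'll open slightly, back off, and rise.

drive_tool --increments '[[[0, 0, 0, 0, 0, 0.008, 0.25], [0, 0, 0, 0, 0, 0.024, 0.25], [0, 0, 0, 0, 0, 0.03, 0.25], [0, 0, 0, 0, 0, 0.03, 0.25], [0, 0, 0, 0, 0, 0.03, 0.25]]]'

```text
time_s: 17.15
position: [0.6219, 0.0938, 0.0696]
tool_rot: [-0.229, 1.559, 0.229]
wrist_force: [0.7, -0.3, -0.7]
width: 0.0217
```

```bash
python3 st.py
```

```text
17.15 [0.6219 0.0938 0.0696] F [ 0.7 -0.3 -0.7] M [ 0.05 -0.03 -0.03] w 0.0217 yaw 16.7 j7 -0.24
```

drive_tool --increments '[[[0, 0, 0, -0.1, 0, 0.03, 0.25], [0, 0, 0, -0.3, 0, 0.03, 0.25], [0, 0, 0, -0.5, 0, 0.03, 0.25], [0, 0, 0, -0.55, 0, 0.03, 0.4], [0, 0, 0, -0.55, 0, 0.03, 0.4]]]'

```text
time_s: 17.77
position: [0.6294, 0.0961, 0.2077]
tool_rot: [-0.229, 1.558, 0.229]
wrist_force: [0.0, 1.0, -0.2]
width: 0.0351
```

```bash
python3 st.py; python3 - <<'E'
from h import *
s=sense();R=cv2.Rodrigues(s['tool_rot'])[0]
print((R.T@(np.array([.4635,-.0874,.21])-s['position'])/.25).round(3))
E
```

```text
17.775 [0.6294 0.0961 0.2077] F [ 0.   1.  -0.2] M [ 0.05 -0.05 -0.01] w 0.0351 yaw 16.7 j7 -0.18
[-0.01  -0.512 -0.847]
```

drive_tool --increments '[[[-0.055, 0, 0, 0, -0.12, -0.2, 0.4], [-0.11, 0, 0, 0, -0.24, -0.4, 0.4], [-0.165, 0, 0, 0, -0.36, -0.6, 0.4], [-0.22, 0, 0, 0, -0.48, -0.8, 0.4], [-0.275, 0, 0, 0, -0.512, -0.847, 0.4]]]'

```text
time_s: 18.4
position: [0.4584, -0.0907, 0.2052]
tool_rot: [-0.898, 1.385, 0.903]
wrist_force: [-0.1, 0.0, 0.2]
width: 0.0353
```

drive_tool --increments '[[[-0.052, 0, 0, 0, 0, 0, 0.4], [-0.052, 0, 0, 0, 0, 0, 0.4], [-0.052, 0, 0, 0, 0, 0, 0.4]]]'

```text
time_s: 18.77
position: [0.463, -0.0869, 0.2064]
tool_rot: [-1.019, 1.319, 1.022]
wrist_force: [-0.2, -0.9, 0.3]
width: 0.0353
```

```bash
python3 st.py; python3 - <<'E'
from h import *
s=sense();R=cv2.Rodrigues(s['tool_rot'])[0]
print((R.T@(np.array([.4637,-.0874,.1055])-s['position'])/.25).round(3))
E
```

```text
18.775 [ 0.463  -0.0869  0.2064] F [-0.2 -0.9  0.3] M [ 0.07 -0.05 -0.01] w 0.0353 yaw 75.5 j7 0.77
[ 0.404 -0.004 -0.001]
```

drive_tool --increments '[[[0, 0, 0, 0.15, 0, 0, 0.4], [0, 0, 0, 0.3, 0, 0, 0.4], [0, 0, 0, 0.38, 0, 0, 0.4], [0, 0, 0, 0.404, 0, 0, 0.4], [0, 0, 0, 0.404, 0, 0, 0.3]]]'

```text
time_s: 19.4
position: [0.4635, -0.0868, 0.1062]
tool_rot: [-1.022, 1.318, 1.022]
wrist_force: [-0.3, 0.2, 0.3]
width: 0.0277
```

drive_tool --increments '[[[0, 0, 0, 0, 0, 0, 0], [0, 0, 0, 0, 0, 0, 0], [0, 0, 0, 0, 0, 0, 0], [0, 0, 0, 0, 0, 0, 0], [0, 0, 0, 0, 0, 0, 0]]]'

```text
time_s: 20.02
position: [0.4638, -0.0874, 0.1068]
tool_rot: [-1.022, 1.317, 1.021]
wrist_force: [-0.2, -0.7, 6.8]
width: 0.0171
```

drive_tool --increments '[[[0, 0, 0, 0, 0, 0, 0], [0, 0, 0, 0, 0, 0, 0], [0, 0, 0, 0, 0, 0, 0]]]'

```text
time_s: 20.4
position: [0.4638, -0.0874, 0.1068]
tool_rot: [-1.022, 1.317, 1.021]
wrist_force: [-0.2, -0.5, 6.2]
width: 0.0167
```

```bash
python3 st.py
```

```text
20.4 [ 0.4638 -0.0874  0.1068] F [-0.2 -0.5  6.2] M [-0.06 -0.05  0.02] w 0.0167 yaw 75.6 j7 0.56
```

drive_tool --increments '[[[0, 0, 0, -0.018, 0, 0, 0], [0, 0, 0, -0.036, 0, 0, 0], [0, 0, 0, -0.036, 0, 0, 0]]]'

```text
time_s: 20.78
position: [0.4637, -0.0873, 0.1152]
tool_rot: [-1.021, 1.317, 1.022]
wrist_force: [3.4, -1.5, -9.9]
width: 0.0168
```

```bash
python3 st.py
```

```text
20.775 [ 0.4637 -0.0873  0.1152] F [ 3.4 -1.5 -9.9] M [-0.1  -0.71 -0.01] w 0.0168 yaw 75.6 j7 0.58
```

Lift is about 20.8 mm. Turning back clockwise by 59° (0.327).

drive_tool --increments '[[[0.055, 0, 0, 0, 0, 0, 0], [0.11, 0, 0, 0, 0, 0, 0], [0.165, 0, 0, 0, 0, 0, 0], [0.22, 0, 0, 0, 0, 0, 0], [0.27, 0, 0, 0, 0, 0, 0]]]'

```text
time_s: 21.4
position: [0.4634, -0.0876, 0.115]
tool_rot: [-0.365, 1.54, 0.364]
wrist_force: [2.5, -2.6, -10.3]
width: 0.0168
```

drive_tool --increments '[[[0.03, 0, 0, 0, 0, 0, 0], [0.057, 0, 0, 0, 0, 0, 0], [0.057, 0, 0, 0, 0, 0, 0], [0.057, 0, 0, 0, 0, 0, 0]]]'

```text
time_s: 21.9
position: [0.4632, -0.0876, 0.1151]
tool_rot: [-0.23, 1.559, 0.229]
wrist_force: [2.5, -3.9, -9.5]
width: 0.0165
```

```bash
python3 st.py
```

```text
21.9 [ 0.4632 -0.0876  0.1151] F [ 2.5 -3.9 -9.5] M [-0.72 -0.54  0.02] w 0.0165 yaw 16.8 j7 -0.05
```

drive_tool --increments '[[[0, 0, 0, 0.02, 0, 0, 0], [0, 0, 0, 0.04, 0, 0, 0], [0, 0, 0, 0.06, 0, 0, 0], [0, 0, 0, 0.074, 0, 0, 0], [0, 0, 0, 0.074, 0, 0, 0]]]'

```text
time_s: 22.52
position: [0.4633, -0.0876, 0.0964]
tool_rot: [-0.229, 1.559, 0.229]
wrist_force: [1.2, -5.5, -7.3]
width: 0.0163
```

```bash
python3 st.py
```

```text
22.525 [ 0.4633 -0.0876  0.0964] F [ 1.2 -5.5 -7.3] M [-1.03 -0.41  0.02] w 0.0163 yaw 16.7 j7 -0.06
```

drive_tool --increments '[[[0, 0, 0, 0.006, 0, 0, 0], [0, 0, 0, 0.01, 0, 0, 0], [0, 0, 0, 0.01, 0, 0, 0]]]'

```text
time_s: 22.9
position: [0.4634, -0.0875, 0.0945]
tool_rot: [-0.229, 1.558, 0.228]
wrist_force: [0.2, -5.0, -1.7]
width: 0.0168
```

```bash
python3 st.py
```

```text
22.9 [ 0.4634 -0.0875  0.0945] F [ 0.2 -5.  -1.7] M [-1.07 -0.15  0.01] w 0.0168 yaw 16.7 j7 -0.06
```

drive_tool --increments '[[[0, 0, 0, 0.004, 0, 0, 0], [0, 0, 0, 0.004, 0, 0, 0]]]'

```text
time_s: 23.15
position: [0.4634, -0.0876, 0.0943]
tool_rot: [-0.23, 1.558, 0.228]
wrist_force: [-1.3, -5.3, 8.3]
width: 0.0168
```

drive_tool --increments '[[[0, 0, 0, 0, 0, 0, 0.45], [0, 0, 0, 0, 0, 0, 0.45], [0, 0, 0, 0, 0, 0, 0.45], [0, 0, 0, 0, 0, 0, 0.45], [0, 0, 0, 0, 0, 0, 0.45]]]'

```text
time_s: 23.78
position: [0.4634, -0.0871, 0.0931]
tool_rot: [-0.229, 1.559, 0.229]
wrist_force: [0.2, -0.8, -0.3]
width: 0.0393
```

drive_tool --increments '[[[0, 0, 0, -0.15, 0, 0, 0.45], [0, 0, 0, -0.35, 0, 0, 0.45], [0, 0, 0, -0.5, -0.2, 0, 0.45], [0, 0, 0, -0.52, -0.35, 0, 0.45], [0, 0, 0, -0.52, -0.35, 0, 0.45]]]'

```text
time_s: 24.4
position: [0.4889, -0.1747, 0.2237]
tool_rot: [-0.226, 1.557, 0.222]
wrist_force: [-0.5, 0.8, 0.4]
width: 0.0396
```

```bash
python3 st.py; python3 - <<'E'
from h import *
j=read_camera("scene");i=read_camera("side");c=get_calibration("wrist");w=read_camera("wrist")
np.save("w4.npy",c,allow_pickle=True)
r=lambda x,s:cv2.resize(x[:,:,::-1],s,interpolation=cv2.INTER_CUBIC)
cv2.imwrite("pics/end.png",np.hstack([r(w,(560,420)),np.vstack([r(j[130:240,190:300],(240,210)),r(i[150:260,230:340],(240,210))])]))
E
```

```text
24.4 [ 0.4889 -0.1747  0.2237] F [-0.5  0.8  0.4] M [0.   0.04 0.05] w 0.0396 yaw 16.4 j7 0.2
```

View pics/end.png

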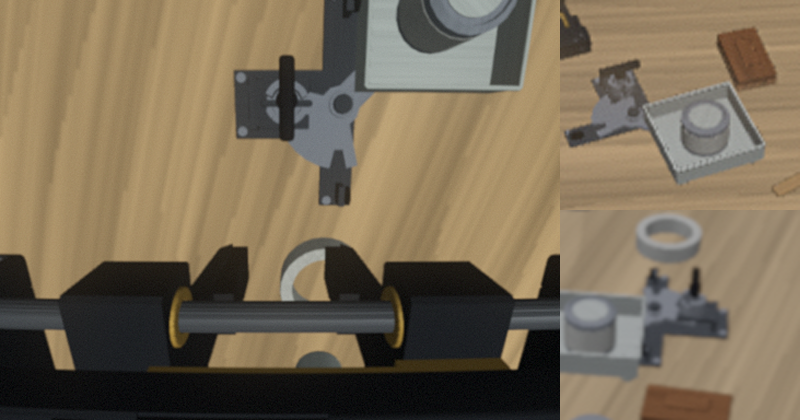

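The final view shows the bar back at turn 0, the tray on the goal side against its bumper, the can upright in it, and the tape, block and brush undisturbed. By the force and height log the handle bottomed about 0 mm above home. Handing in.

```bash
python3 - <<'E'
from h import *
c=np.load("w4.npy",allow_pickle=True).item();k=512/560
a,b=[onz("wrist",286*k,v*k,.097,c) for v in(56,140)];print("bar len at home height",np.linalg.norm(a-b),(a+b)/2)
s=sense();print(s['wrist_force'],s['time_s']);print(close_job())
E
```

```text
bar len at home height 0.06174244108364307 [ 0.46421059 -0.08827765  0.097     ]
[-0.20536144 -0.09924911  0.19499594] 24.55
the job is handed in; nothing more can be done
None
```

The tray now stands a quarter turn round, on the dark slab's side against the goal bumper, with the pin home in the second notch. I handed the job in at 24.6 s with the arm clear; the hand-in gave no verdict.

**What I did:** I lifted the pin 21 mm, turned the handle 59° anticlockwise and let it down into the rest notch. I then swung the tray with the fingers straddling its outer wall, pushing with about 3 N. At the goal bumper it went stiff at about 11 N. After that I lifted the pin again, turned it back to 0 and lowered it.

**Last checks:**
- **Pin:** the handle bottomed 20.6 mm below its lifted height, so within about 0.2 mm of home. Its bar measured 61.7 mm in the final picture if taken at home height, against 61.8 mm when the pin was home at the start.
- **Tray:** seen while I was pressing it against the bumper, its walls were at 16.9°, against 16.7° for the mount. The final picture shows it in the same place.
- **Can and bystanders:** the can is upright in the tray. The tape roll, sanding block and brush look unmoved; the big can, jar and spray can are outside or only partly in the last picture, and the arm stayed clear of them.

**Did not agree:**
- The gripper read 17 mm on the 12 mm bar, though the grip held.
- An early scene-camera estimate of the tray angle gave 15.2°; the closer wrist view is the one I trusted.
- While I pressed the tray home, there was an unexplained sideways force of about 5 N at the gripper, which I took for friction along the wall.

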